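# Slide the wax tin into the corner stop

### The job

Slide the open wax tin across the bench into the V-shaped corner stop until it sits against both wooden battens. Keep the tin flat on the bench all the way, without lifting or tipping it, and leave the small turned wooden cup where it stands.

Things in the scene. Friction and masses are not known exactly. Their poses are not given: they have to be found in the camera images.
- tin_center (a point): centre (on the axis, half-way up) of the loose open wax tin: a low round metal tin, 66 mm across and 28 mm high, with dark red hard wax inside, standing upright on the bench; 0.07 to 0.14 kg. The point is 14 mm above the bench. z is up.
- stop_seat (a point): point on the bench under the tin's centre when the tin touches both battens of the fixed corner stop: two dark wooden battens (16 mm thick, 22 high, 75 long inside) screwed down as a right-angled V, open roughly towards the robot. x points level into the corner along the middle of the V, y left of that, z up. Inner corner at x = +47 mm; open ends of the inner faces at x = -6, y = +/-53 mm.
- cup_center (a point): centre (half-way up) of a small turned wooden cup, 68 mm across and 48 mm high, loose, standing upright beside the tin; to be left alone. The point is 24 mm above the bench. Tin and cup may have changed places, left and right.

How it is judged:
At the end, for the whole second after the job is handed in: The tin stands flat on the bench in the corner of the stop, its centre within 12 mm (level) of the point where it touches both battens, and the cup is within 30 mm of where it stood (horizontal distance between tin_center and stop_seat below 0.012 m and height (world z) of tin_center below 0.02 m and angle between tin_center's own z axis and vertical below 0.1 rad and not (distance of cup_center from where it was at the start of the episode above 0.03 m)).
It fails at once if the tin is lifted more than 15 mm off the bench (height (world z) of tin_center above 0.029 m).
It fails at once if the tin is tipped by more than 20 degrees (angle between tin_center's own z axis and vertical above 0.35 rad).
It fails at once if the wooden cup is pushed more than 30 mm from where it stood (distance of cup_center from where it was at the start of the episode above 0.03 m).
It also fails if it takes over 37 s, if anything falls off the work surface, if the arm or the gripper's body presses on something with over 40 N, if the wrist force passes 120 N, or if a joint passes its speed limit or range.

### The arm

A 6-joint arm with a two-finger parallel gripper is mounted at the origin on a cart in front of the work surface, level with it; the furniture and walls round the work are solid. World frame = base frame: x ahead of the robot, y to its left, z up, the work surface at z = 0. Lengths are in m, angles in rad, forces in N, time in s.
With the tool pointing down it reaches from about 0.225 to 0.875 m from the base axis. Payload 3.4 kg.
Tool frame: the origin (TCP) lies on the centre line of the jaws, within the pads' length; the fingertips stand manip.tip_extent ahead of it and the grasp point (between the pads) lies 11 mm behind it (manip.tip_extent is the distance from the TCP to the fingertips, in m); z points along the fingers, y is the direction in which the jaws open and shut (so a half turn about z gives the same grasp; the last joint's range is limited). The gripper opens to 85 mm and grips with 20 to 120 N. Pads are 22 mm wide; open, the fingers measure 114 mm over their backs; the gripper's body (76 mm by 85 mm) begins 54 mm behind the grasp point. The pads swing forward as they close: fully open they stand 13 mm farther back than shut.
Start: joints at [1.2, 0.276, 1.505, -0, 1.361, -0.121], TCP at [0.142, 0.557, 0.204] pointing down, gripper open.
Joint ranges: [-2.89, 2.89], [-0.75, 2.08], [0.22, 2.7], [-1.18, 4.32], [0.11, 2.71], [-2.7, 2.7]. Speed limits (rad/s): [2.57, 2.57, 3.14, 3.14, 3.14, 3.14].

### API

Orientations are given as a unit quaternion [w, x, y, z].
In Python, from cell import manip gives the robot as it stands. The module is installed in compiled form; this text tells all that it offers.
- The arm moves only by the shell command python3 -m creep 'ROWS'. ROWS is a JSON object of lists of equal length, an entry for each row: "travel": the shift along the tool's x, y, z in units of 50 mm (1.0 is 50 mm), a list of three; "dr": the turn, a rotation vector about the tool's x, y, z in units of 8 degrees (1.0 is 8 degrees), a list of three; "gripper": the opening, from -1 (shut) to 1 (fully open). In form: {"travel": [[dx, dy, dz], ...], "dr": [[wx, wy, wz], ...], "gripper": [gripper, ...]}. A call has 1 to 20 rows; each row is the pose to reach, as a shift and turn from the pose commanded when the call began, along the tool's axes at that moment; what a row does not reach only later rows make up. A row lasts 1/10 s, in which the tool goes at most 50 mm and 8.59 degrees, less where a joint would pass 70% of its speed; a pose out of reach is approached as far as the arm can. A call with a gripper value outside its range is refused whole. The fingers move at their own pace and stop on an object; the grip force is fixed at half the most. Time passes only in rows, so rows that repeat a pose let the fingers close. It gives the time, the measured TCP pose, the force and the opening at its end, in the units of the state.
- manip.state(): the state, without advancing time (a new reading comes with each control period).
- manip.grab_frame(name): name is "side" or "top" or "wrist"; returns (picture, depth): 480x640x3 uint8, red, green, blue; 480x640 float32, m along the optical axis (not along the pixel's ray), 0 where there is no reading.
- manip.camera_model(name): a dict with "K" (3x3 intrinsics, pixels), "distortion" ([k1, k2, p1, p2, k3] as OpenCV has them; the pictures are not rectified), "cam_to_world" (4x4, takes a point from camera to world coordinates). Camera axes: x right, y up, looking along -z (the intrinsics and any distortion apply to the point x, -y, -z); pixel columns grow to the right and rows downward; lengths in m; the calibration is good to about 2 mm. A picture is of the moment at which its call begins: read the wrist's pose just before it. camera_model takes no time and is no camera call; for the wrist camera it gives the pose at the moment of the call.
- manip.hand_in(): hands the job in, once; it reports no verdict.
The state is a dict: "time": time; "joints": joint angles; "joint_vel": joint speeds; "joint_efforts": joint torques, N m; "tool_pos": TCP position; "tcp_rot": TCP orientation; "force": force on the tool from outside, world axes, zero at the start; "wrist_torque": the same for the moment, N m; "width": opening from 0.0 (shut) to 1.0 (fully open).
Only numpy, scipy, OpenCV 4.12 (cv2) and the standard library are available. Lean on these libraries where they do the work, as an engineer would, in place of code of your own. Each camera call takes 0.05 s, during which the arm holds its last target.

## Working session

There is one attempt and no reset: what is moved stays moved. The work goes in short steps, Python scripts to look and compute and a shell command to move; the robot and the scene stay as the last step left them, time stands still between calls to the robot, and variables do not carry over. Pictures are saved under pics/ and viewed, and the job is handed in when it is done.

```bash
mkdir -p pics; ls; python3 - <<'E'
from cell import manip
import cv2
s=manip.state(); print(s, manip.tip_extent)
for n in ("top","side"):
    p,d=manip.grab_frame(n); cv2.imwrite(f"pics/{n}0.png",p[:,:,::-1])
    import numpy as np; np.savez(f"{n}0.npz",p=p,d=d,**{k:np.array(v) for k,v in manip.camera_model(n).items()})
    print(n,manip.camera_model(n))
E
```

```text
pics
{'time': 0.0, 'joints': array([ 1.20004771e+00,  2.76606802e-01,  1.50613090e+00, -5.65197880e-05,
        1.36069901e+00, -1.20987381e-01]), 'joint_vel': array([ 0.00114457,  0.00146759,  0.00063742, -0.00065894,  0.00014959,
        0.00122693]), 'joint_efforts': array([ 6.79333498e-04, -4.16780126e+01, -2.45816678e+01,  2.29212924e-05,
        1.08790083e-02,  2.13422555e-05]), 'tool_pos': array([0.1419323 , 0.55661012, 0.20303392]), 'tcp_rot': array([-1.97618763e-04,  1.24550355e-01,  9.92212859e-01, -9.01027987e-04]), 'force': array([-0.10938199,  0.36071191,  0.53367138]), 'wrist_torque': array([-0.01970596, -0.00341118, -0.05874805]), 'width': 0.9999667612542078} 0.008
top {'K': array([[443.16302819,   0.        , 320.69555683],
       [  0.        , 443.16302819, 241.18209628],
       [  0.        ,   0.        ,   1.        ]]), 'distortion': array([0.00309715, 0.        , 0.        , 0.        , 0.        ]), 'cam_to_world': array([[-1.89437307e-02,  9.96174726e-01, -8.53056340e-02,
         4.37142495e-01],
       [-9.99820542e-01, -1.88631870e-02,  1.75018913e-03,
        -2.83088755e-01],
       [ 1.34358050e-04,  8.53234803e-02,  9.96353294e-01,
         9.08011610e-01],
       [ 0.00000000e+00,  0.00000000e+00,  0.00000000e+00,
         1.00000000e+00]])}
side {'K': array([[479.77909791,   0.        , 325.22288347],
       [  0.        , 479.77909791, 236.30986269],
       [  0.        ,   0.        ,   1.        ]]), 'distortion': array([-0.09868299,  0.        ,  0.        ,  0.        ,  0.        ]), 'cam_to_world': array([[-9.94206265e-01,  5.78975680e-02, -9.05636512e-02,
         4.53090891e-01],
       [-1.07486723e-01, -5.41089248e-01,  8.34067761e-01,
         4.14154082e-01],
       [-7.12523023e-04,  8.38969783e-01,  5.44177540e-01,
         5.12128059e-01],
       [ 0.00000000e+00,  0.00000000e+00,  0.00000000e+00,
         1.00000000e+00]])}
```

View pics/top0.png

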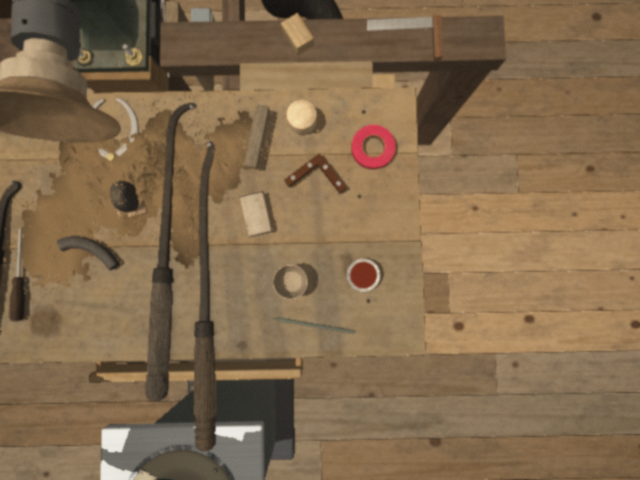

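View pics/side0.png

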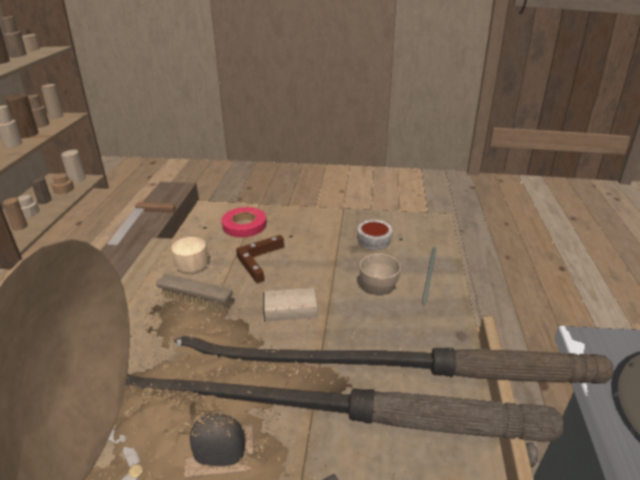

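The top view shows the tin with red wax at (364,275), the cup at (293,281) and the V stop with its corner at (320,157). The side view shows the tin at (375,234), the cup at (379,272) and the V corner at (240,255). Next I'll measure them with the depth images.

```bash
cat > h.py <<'E'
import numpy as np, cv2
def load(n):
    f=np.load(n); return f['p'],f['d'],f['K'],f['distortion'],f['cam_to_world']
def cloud(d,K,D,T):
    h,w=d.shape; u,v=np.meshgrid(np.arange(w),np.arange(h))
    q=cv2.undistortPoints(np.stack([u,v],-1).reshape(-1,1,2).astype(float),K,D).reshape(h,w,2)
    P=np.stack([q[...,0]*d,-q[...,1]*d,-d],-1)
    return P@T[:3,:3].T+T[:3,3]
def proj(P,K,D,T):
    P=np.atleast_2d(P); c=(P-T[:3,3])@T[:3,:3]; c=c*[1,-1,-1]
    return cv2.projectPoints(c.reshape(-1,1,3),np.zeros(3),np.zeros(3),K,D)[0].reshape(-1,2)
def fitc(xy):
    A=np.c_[2*xy,np.ones(len(xy))]; s=np.linalg.lstsq(A,(xy**2).sum(1),rcond=None)[0]
    return s[:2],np.sqrt(s[2]+s[0]**2+s[1]**2)
E
python3 - <<'E'
from h import *
C={}
for n in("top","side"):
    p,d,K,D,T=load(n+"0.npz"); W=cloud(d,K,D,T); C[n]=(p,W)
p,W=C["top"]
def st(n,r0,r1,c0,c1):
    p,W=C[n]; w=W[r0:r1,c0:c1].reshape(-1,3); print(n,(r0,r1,c0,c1),np.percentile(w[:,2],[2,25,50,75,98]).round(4)); return w
st("top",220,235,300,340); st("top",255,295,345,385); st("top",260,300,273,313); st("top",155,190,286,346)
st("top",200,240,200,212); st("top",300,320,150,170)
st("side",290,310,330,345)
for n,box,lo,hi in (("top",(250,300,340,390),.02,.04),("top",(255,305,268,318),.035,.06),("side",(215,255,350,398),.02,.04),("side",(248,300,352,405),.038,.06),("top",(150,195,280,350),.014,.03),("side",(230,285,232,290),.014,.03)):
    p,W=C[n]; r0,r1,c0,c1=box; w=W[r0:r1,c0:c1].reshape(-1,3); w=w[(w[:,2]>lo)&(w[:,2]<hi)]
    hull=cv2.convexHull(w[:,:2].astype(np.float32))[:,0]
    (cx,cy),(a,b),t=cv2.minAreaRect(hull); c,r=cv2.minEnclosingCircle(hull)
    print(n,box,len(w),"rect",cx,cy,a,b,"circ",c,r,"z",np.median(w[:,2]),"fit",fitc(hull))
E
```

```text
top (220, 235, 300, 340) [-0.0042 -0.0021 -0.0009  0.0001  0.0027]
top (255, 295, 345, 385) [-0.0036 -0.0008  0.0246  0.0272  0.0299]
top (260, 300, 273, 313) [-0.0037 -0.0004  0.0076  0.0216  0.0482]
top (155, 190, 286, 346) [-0.0039 -0.0013  0.0003  0.0194  0.0234]
top (200, 240, 200, 212) [-0.0031  0.0002  0.0139  0.0162  0.02  ]
top (300, 320, 150, 170) [0.0251 0.0326 0.036  0.038  0.0411]
side (290, 310, 330, 345) [-0.0029 -0.0016 -0.001  -0.0004  0.0015]
top (250, 300, 340, 390) 867 rect 0.4438042938709259 -0.36655402183532715 0.06529245525598526 0.063320592045784 circ (0.4439687728881836, -0.36690354347229004) 0.033094413578510284 z 0.027003296339978444 fit (array([ 0.44392734, -0.36687766]), np.float64(0.03256034702329151))
top (255, 305, 268, 318) 201 rect 0.43282660841941833 -0.22173839807510376 0.06596321612596512 0.06578364223241806 circ (0.4331572651863098, -0.2225029468536377) 0.03388545662164688 z 0.045825893166325904 fit (array([ 0.43334315, -0.22224247]), np.float64(0.033373984200944375))
side (215, 255, 350, 398) 605 rect 0.4430500268936157 -0.3649018406867981 0.065
[... 321 characters left out ...]
433463454246521, -0.22077761590480804) 0.0356026254594326 z 0.04358082252056744 fit (array([ 0.43224972, -0.22090805]), np.float64(0.03415832767443823))
top (150, 195, 280, 350) 662 rect 0.6311227679252625 -0.2743581235408783 0.09115813672542572 0.09129690378904343 circ (0.6312321424484253, -0.27430304884910583) 0.06278247386217117 z 0.02087818445314632 fit (array([ 0.63129038, -0.27572101]), np.float64(0.05804519813336335))
side (230, 285, 232, 290) 669 rect 0.64872145652771 -0.2920687198638916 0.08979003876447678 0.1605142056941986 circ (0.6771330833435059, -0.281491219997406) 0.08146098256111145 z 0.02055556828228089 fit (array([ 0.65989862, -0.28224794]), np.float64(0.06735229096716043))
```

```bash
python3 - <<'E'
from h import *
for n,(r0,r1,c0,c1) in {"top":(140,310,260,400),"side":(205,310,220,440)}.items():
    p=load(n+"0.npz")[0][r0:r1,c0:c1,::-1]; f=min(780/p.shape[1],590/p.shape[0])
    cv2.imwrite(f"pics/{n}0z.png",cv2.resize(p,None,fx=f,fy=f,interpolation=cv2.INTER_CUBIC)); print(n,f)
E
```

```text
top 3.4705882352941178
side 3.5454545454545454
```

```bash
python3 - <<'E'
from h import *
from scipy.optimize import minimize
R=np.array
for n,(r0,r1,c0,c1) in (("top",(150,195,280,350)),("side",(232,284,232,286))):
    p,d,K,D,T=load(n+"0.npz"); W=cloud(d,K,D,T)
    w=W[r0:r1,c0:c1].reshape(-1,3); col=p[r0:r1,c0:c1].reshape(-1,3).astype(int)
    m=(w[:,2]>.013)&(w[:,2]<.03)&(w[:,0]<.72)
    w=w[m]; 
    # fit: seat (x,y), th. L-shape signed membership: maximise inside count via smooth distance
    def sd(q):
        # q in seat frame, corner at +47: axes along 45deg: inner faces
        a=(-(q[:,0]-.047)+q[:,1])/2**.5; b=(-(q[:,0]-.047)-q[:,1])/2**.5  # coords along each arm, inner corner 0
        da=np.maximum(np.abs(a-(75-16)/2e3)-.0455, np.abs(b+.008)-.008)
        db=np.maximum(np.abs(b-(75-16)/2e3)-.0455, np.abs(a+.008)-.008)
        return np.minimum(da,db)
    def cost(x):
        c,s=np.cos(x[2]),np.sin(x[2]); q=(w[:,:2]-x[:2])@R([[c,-s],[s,c]])
        return np.mean(np.clip(sd(q),0,.01)**2)*1e6
    best=min((minimize(cost,[.6+i*.01,-.275+j*.01,t],method="Nelder-Mead",options=dict(xatol=1e-5,fatol=1e-5,maxiter=2000)) for i in(-1,1) for j in(-1,1) for t in(-.2,0,.2)),key=lambda r:r.fun)
    print(n,len(w),best.x,best.fun)
E
```

```text
top 669 [ 0.62537538 -0.27373448 -0.14763555] 0.001616125365898812
side 671 [ 0.62474532 -0.2713721  -0.15103486] 0.3556170772205355
```

View pics/top0z.png

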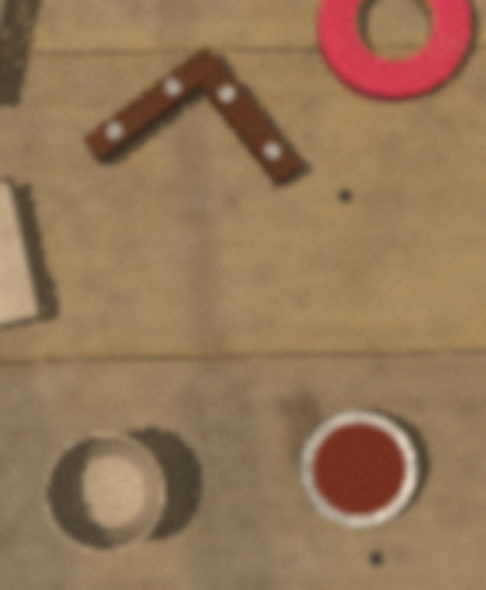

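View pics/side0z.png

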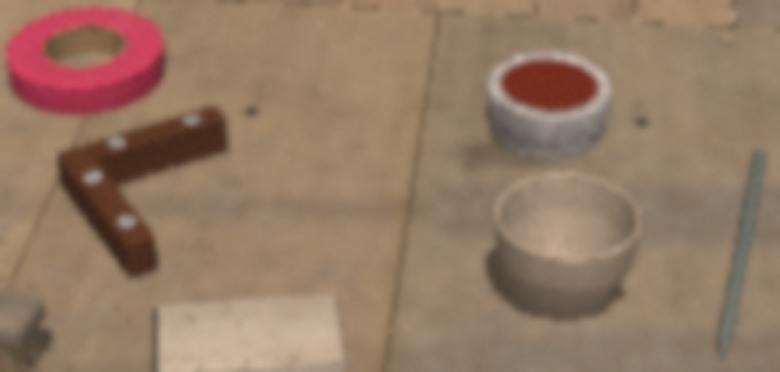

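```bash
python3 - <<'E'
from h import *
for n in("top","side"):
    p,d,K,D,T=load(n+"0.npz"); W=cloud(d,K,D,T); ok=(d>0)
    w=W[ok]; m=(w[:,2]>.06)&(w[:,0]<.9)&(np.abs(w[:,1])<.7)&(w[:,0]>-.1); w=w[m]
    g={}
    for x,y,z in w:
        g.setdefault((int(np.floor(x*10)),int(np.floor(y*10))),[]).append(z)
    print(n,{k:(len(v),round(min(v),2),round(max(v),2)) for k,v in sorted(g.items()) if len(v)>8})
E
```

```text
top {(5, 0): (9, np.float64(0.06), np.float64(0.07)), (5, 1): (33, np.float64(0.06), np.float64(0.07)), (6, 0): (37, np.float64(0.06), np.float64(0.07)), (6, 1): (146, np.float64(0.06), np.float64(0.07)), (7, 0): (660, np.float64(0.1), np.float64(0.29)), (7, 1): (5336, np.float64(0.08), np.float64(0.31)), (7, 2): (1771, np.float64(0.08), np.float64(0.25)), (8, 1): (3636, np.float64(0.15), np.float64(0.25)), (8, 2): (154, np.float64(0.19), np.float64(0.23))}
side {(5, 0): (13, np.float64(0.06), np.float64(0.07)), (5, 1): (162, np.float64(0.06), np.float64(0.07)), (6, 0): (20, np.float64(0.06), np.float64(0.07)), (6, 1): (488, np.float64(0.06), np.float64(0.07)), (7, 0): (4322, np.float64(0.1), np.float64(0.29)), (7, 1): (18144, np.float64(0.08), np.float64(0.31)), (7, 2): (4547, np.float64(0.08), np.float64(0.25))}
```

```bash
cat >> h.py <<'E'
from scipy.spatial.transform import Rotation as Ro
def rows(target,heading_deg,s=None,R0=None,p0=None):
    """travel/dr units from current pose to target pos with tool x at heading, z down"""
    from cell import manip
    s=s or manip.state(); q=s['tcp_rot']; R=Ro.from_quat([q[1],q[2],q[3],q[0]])
    h=np.deg2rad(heading_deg); x=np.array([np.cos(h),np.sin(h),0]); z=np.array([0,0,-1.]); y=np.cross(z,x)
    G=Ro.from_matrix(np.c_[x,y,z])
    return (R.inv().apply(np.array(target)-s['tool_pos'])/.05).round(3),(np.rad2deg((R.inv()*G).as_rotvec())/8).round(3)
E
python3 - <<'E'
from h import *
print(rows([.40,.15,.204],100)); print(rows([.393,-.399,.15],33)) 
E
```

```text
(array([-7.011, -6.605, -0.008]), array([-1.100e-02,  5.000e-03,  8.211e+00]))
(array([ -9.59 , -17.277,   1.089]), array([-8.0000e-03,  1.3000e-02,  1.6586e+01]))
```

```bash
python3 -m creep '{"travel":[[-0.35,-0.33,0],[-0.9,-0.85,0],[-1.5,-1.4,0],[-2.1,-2.0,0],[-2.7,-2.55,0],[-3.3,-3.1,0],[-3.9,-3.7,0],[-4.5,-4.25,0],[-5.1,-4.8,0],[-5.7,-5.4,0],[-6.3,-5.95,0],[-6.7,-6.3,0],[-7.0,-6.6,0]],"dr":[[0,0,0.4],[0,0,1.0],[0,0,1.7],[0,0,2.4],[0,0,3.1],[0,0,3.8],[0,0,4.5],[0,0,5.2],[0,0,5.9],[0,0,6.6],[0,0,7.3],[0,0,7.8],[0,0,8.2]],"gripper":[-0.06,-0.06,-0.06,-0.06,-0.06,-0.06,-0.06,-0.06,-0.06,-0.06,-0.06,-0.06,-0.06]}'; python3 - <<'E'
from h import *
print(rows([.393,-.399,.15],33)) 
E
```

```text
time: 1.4
tool_pos: [0.4005, 0.1492, 0.2036]
tcp_rot: [-0.0, 0.644, 0.765, -0.0]
force: [0.5, -0.3, 0.0]
width: 0.475
(array([-10.777,  -2.02 ,   1.075]), array([-1.000e-03,  2.000e-03,  8.355e+00]))
```

```bash
python3 -m creep '{"travel":[[-0.4,-0.1,0],[-1.1,-0.2,0],[-1.9,-0.35,0.1],[-2.7,-0.5,0.2],[-3.5,-0.65,0.3],[-4.3,-0.8,0.4],[-5.1,-0.95,0.5],[-5.9,-1.1,0.6],[-6.7,-1.25,0.7],[-7.5,-1.4,0.8],[-8.3,-1.55,0.9],[-9.1,-1.7,1.0],[-9.8,-1.85,1.05],[-10.4,-1.95,1.08],[-10.78,-2.02,1.08]],"dr":[[0,0,0.3],[0,0,0.8],[0,0,1.4],[0,0,2.0],[0,0,2.6],[0,0,3.2],[0,0,3.8],[0,0,4.4],[0,0,5.0],[0,0,5.6],[0,0,6.2],[0,0,6.8],[0,0,7.4],[0,0,8.0],[0,0,8.35]],"gripper":[-0.06,-0.06,-0.06,-0.06,-0.06,-0.06,-0.06,-0.06,-0.06,-0.06,-0.06,-0.06,-0.06,-0.06,-0.06]}'; python3 - <<'E'
from h import *
from cell import manip
print(rows([.393,-.399,.016],33)) 
s=manip.state(); T=manip.camera_model("wrist"); p,d=manip.grab_frame("wrist"); cv2.imwrite("pics/w1.png",p[:,:,::-1]); np.savez("w1.npz",p=p,d=d,**{k:np.array(v) for k,v in T.items()})
W=cloud(d,T['K'],T['distortion'],T['cam_to_world'])
hv=cv2.cvtColor(p,cv2.COLOR_RGB2HSV); m=(W[...,2]>.02)&(W[...,2]<.036)&(np.hypot(W[...,0]-.443,W[...,1]+.366)<.05)
w=W[m]; print(len(w), T['cam_to_world'].round(3)); 
hull=cv2.convexHull(w[:,:2].astype(np.float32))[:,0]; print(fitc(hull),cv2.minEnclosingCircle(hull))
E
```

```text
time: 2.9
tool_pos: [0.3942, -0.3995, 0.149]
tcp_rot: [-0.0, 0.959, 0.285, -0.0]
force: [0.3, 0.0, 0.3]
width: 0.471
(array([-0.015, -0.019,  2.66 ]), array([-0.006,  0.002,  0.007]))
5171 [[ 0.545  0.808  0.225  0.45 ]
 [-0.839  0.525  0.144 -0.362]
 [-0.002 -0.267  0.964  0.319]
 [ 0.     0.     0.     1.   ]]
(array([ 0.44206842, -0.36608598]), np.float64(0.03279175463969813)) ((0.44191601872444153, -0.3660385310649872), 0.03308222070336342)
```

View pics/w1.png

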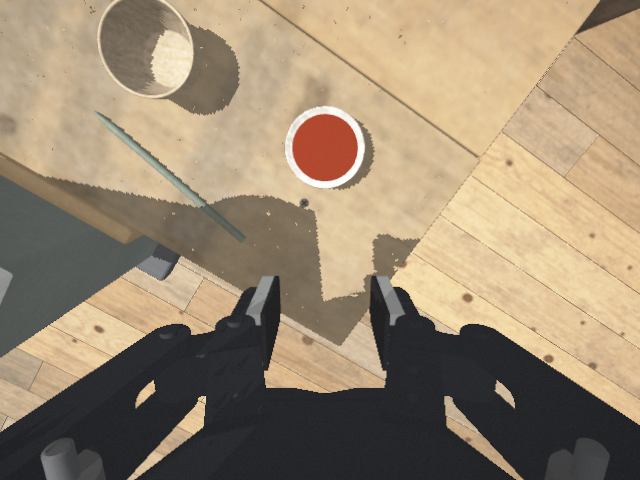

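Wrist view: the tin at (325,147) is centred between the jaws, and the cup at (146,47) is well clear. The tin measures (0.4425,-0.366), which matches the other two cameras. I'll lower the gripper behind the tin.

```bash
python3 - <<'E'
from h import *
p,d,K,D,T=load("w1.npz"); W=cloud(d,K,D,T); print(W[238,238],W[112,98],W[310,330],W[282,270],W[282,378])
E
python3 -m creep '{"travel":[[0,0,0.3],[0,0,0.8],[0,0,1.3],[0,0,1.8],[0,0,2.2],[0,0,2.5],[0,0,2.65],[0,0,2.74],[0,0,2.74]],"dr":[[0,0,0],[0,0,0],[0,0,0],[0,0,0],[0,0,0],[0,0,0],[0,0,0],[0,0,0],[0,0,0]],"gripper":[-0.06,-0.06,-0.06,-0.06,-0.06,-0.06,-0.06,-0.06,-0.06]}'
python3 - <<'E'
from h import *
from cell import manip
T=manip.camera_model("wrist"); p,d=manip.grab_frame("wrist"); cv2.imwrite("pics/w2.png",p[:,:,::-1])
p,d=manip.grab_frame("side"); cv2.imwrite("pics/s2.png",cv2.resize(p[180:330,260:460,::-1],(800,600),interpolation=cv2.INTER_CUBIC))
E
```

```text
[ 0.32790052 -0.34263066  0.00581613] [ 0.35961614 -0.1842119   0.00073909] [ 3.09833811e-01 -4.58712453e-01  7.07428116e-06] [ 0.38973114 -0.37416768  0.18867169] [ 0.4140756 -0.4108821  0.1895305]
time: 3.85
tool_pos: [0.3948, -0.397, 0.0128]
tcp_rot: [-0.0, 0.958, 0.287, -0.0]
force: [-0.8, 0.4, 0.8]
width: 0.477
```

View pics/w2.png

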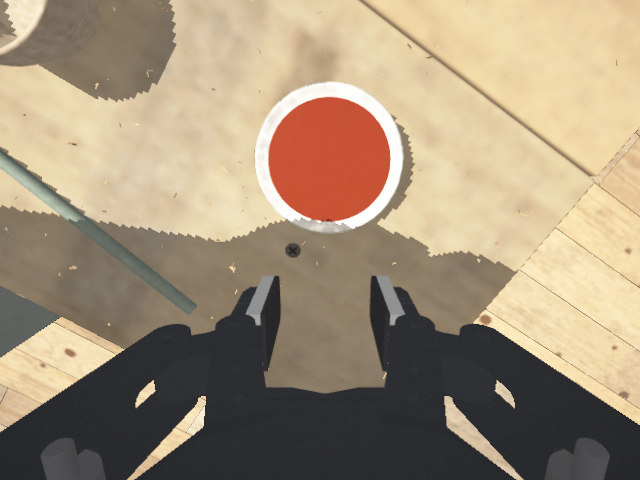

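View pics/s2.png

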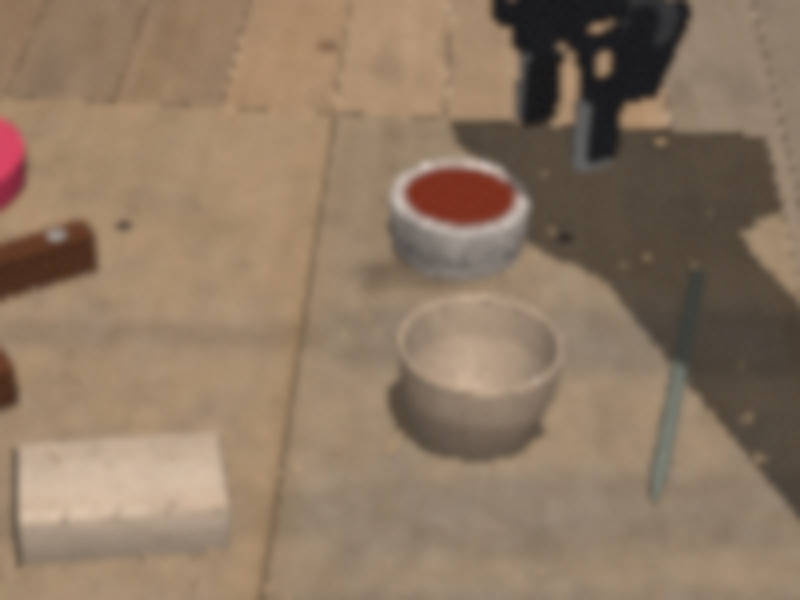

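Wrist view: the tin at (329,157) is ahead of the open jaws and centred. Side view: the near fingertip is at about full-frame (410,221). Before pushing I'll check how high that tip stands.

```bash
python3 - <<'E'
from h import *
from cell import manip
s=manip.state(); print(s['tool_pos'])
p,d,K,D,T=load("side0.npz")
h=np.deg2rad(33.3); f=np.array([np.cos(h),np.sin(h),0]); l=np.array([-np.sin(h),np.cos(h),0])
for z in (0,.005,.01,.02,.03):
  c=np.array([*s['tool_pos'][:2],z]); print(z,*[proj(c+l*.02+f*a,K,D,T).round(1) for a in(-.011,.011)],*[proj(c+l*.034+f*a,K,D,T).round(1) for a in(-.011,.011)])
p,d=manip.grab_frame("side"); W=cloud(d,K,D,T); w=W[190:230,380:440].reshape(-1,3)
q=w-s['tool_pos']; m=(np.abs(q@f)<.03)&(np.abs(q@l)<.06)&(w[:,2]>.006); w=w[m];q=q[m]
o=w[:,2].argsort()[:12]; print(np.c_[w[o,2],q[o]@f,q[o]@l].round(4)); k=w[:,2]<.05; print((q[k]@f).min(),(q[k]@f).max(),np.percentile(q[k]@l,[1,99]))
E
```

```text
[ 0.39511129 -0.39772329  0.01354059]
0 [[408.8 236.6]] [[399.5 239.5]] [[413.  240.1]] [[403.7 243. ]]
0.005 [[409.  234.5]] [[399.7 237.3]] [[413.2 238. ]] [[403.9 240.9]]
0.01 [[409.3 232.4]] [[400.  235.1]] [[413.5 235.8]] [[404.1 238.7]]
0.02 [[409.7 228. ]] [[400.4 230.8]] [[414.  231.4]] [[404.6 234.3]]
0.03 [[410.2 223.6]] [[400.8 226.4]] [[414.5 227. ]] [[405.1 229.8]]
[[ 0.0255  0.0279  0.0017]
 [ 0.0255  0.0238 -0.0045]
 [ 0.0255  0.0256 -0.0053]
 [ 0.0257  0.0261 -0.0011]
 [ 0.0258  0.0292 -0.0068]
 [ 0.0258  0.0285  0.006 ]
 [ 0.0262  0.0278  0.0153]
 [ 0.0263  0.0257 -0.0123]
 [ 0.0264  0.0281 -0.0051]
 [ 0.0264  0.0278 -0.0091]
 [ 0.0264  0.0293 -0.014 ]
 [ 0.0267  0.0274  0.0042]]
-0.010228607588195927 0.029273721119053398 [-0.02492964  0.03199486]
```

```bash
python3 - <<'E'
from h import *
from cell import manip
s=manip.state()
p,d,K,D,T=load("side0.npz")
h=np.deg2rad(33.3); f=np.array([np.cos(h),np.sin(h),0]); l=np.array([-np.sin(h),np.cos(h),0])
p,d=manip.grab_frame("side"); W=cloud(d,K,D,T)
cv2.imwrite("pics/s3.png",cv2.resize(p[180:255,360:460,::-1],(800,600),interpolation=cv2.INTER_NEAREST))
q=W-s['tool_pos']
for r in range(212,236,2):
  print(r,[(round(float(W[r,c,2]),3),round(float(q[r,c]@f),3),round(float(q[r,c]@l),3)) for c in (404,407,410,413)])
E
```

```text
212 [(0.066, 0.013, 0.028), (0.066, 0.007, 0.03), (0.067, 0.004, 0.034), (0.065, -0.003, 0.034)]
214 [(0.06, 0.011, 0.026), (0.062, 0.007, 0.03), (0.062, 0.003, 0.034), (0.06, -0.005, 0.033)]
216 [(0.057, 0.011, 0.027), (0.058, 0.007, 0.031), (0.056, 0.0, 0.031), (0.055, -0.005, 0.033)]
218 [(0.051, 0.009, 0.025), (0.052, 0.006, 0.03), (0.055, 0.003, 0.036), (0.05, -0.007, 0.031)]
220 [(0.047, 0.01, 0.026), (0.05, 0.007, 0.032), (0.043, -0.004, 0.026), (-0.001, -0.057, -0.029)]
222 [(0.0, -0.034, -0.03), (-0.001, -0.041, -0.029), (0.0, -0.045, -0.024), (-0.0, -0.052, -0.022)]
224 [(-0.0, -0.03, -0.024), (-0.001, -0.036, -0.022), (-0.001, -0.042, -0.019), (-0.002, -0.049, -0.018)]
226 [(0.0, -0.026, -0.017), (-0.001, -0.032, -0.015), (-0.002, -0.039, -0.014), (-0.002, -0.044, -0.011)]
228 [(-0.001, -0.022, -0.011), (-0.0, -0.027, -0.008), (0.001, -0.031, -0.004), (0.0, -0.037, -0.002)]
230 [(0.0, -0.017, -0.004), (-0.002, -0.024, -0.004), (-0.001, -0.029, -0.0), (-0.002, -0.035, 0.002)]
232 [(-0.0, -0.013, 0.001), (-0.0, -0.018, 0.004), (-0.002, -0.025, 0.005), (-0.001, -0.029, 0.009)]
234 [(-0.0, -0.009, 0.007), (-0.0, -0.014, 0.01), (-0.002, -0.02, 0.011), (-0.0, -0.024, 0.016)]
```

View pics/s3.png

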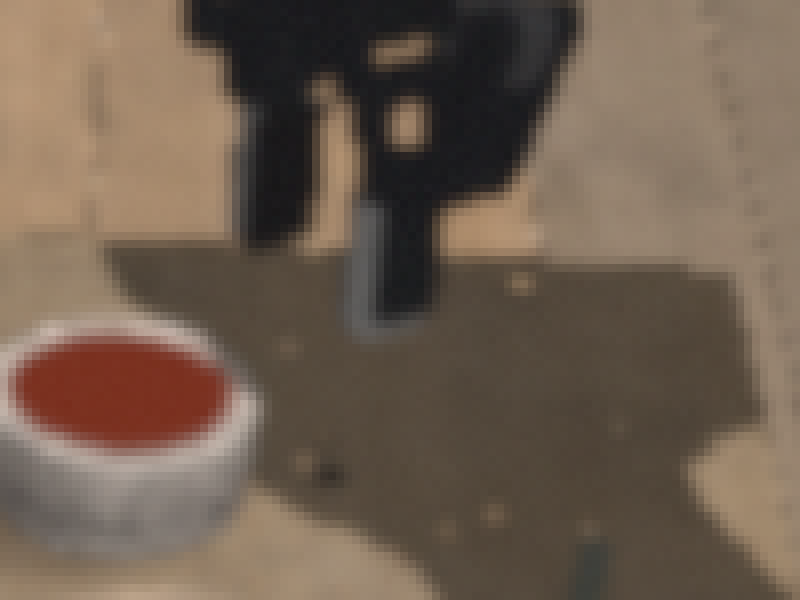

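```bash
python3 - <<'E'
from h import *
from cell import manip
s=manip.state(); print(manip.tip_extent,s['tool_pos'],s['joints'],s['width'],s['force'])
h=np.deg2rad(33.3); f=np.array([np.cos(h),np.sin(h),0]); l=np.array([-np.sin(h),np.cos(h),0])
M=manip.camera_model("wrist"); p,d=manip.grab_frame("wrist"); W=cloud(d,M['K'],M['distortion'],M['cam_to_world'])
print(M['cam_to_world'][:3,3]-s['tool_pos'])
q=W-s['tool_pos']
for r in (278,285,300,320,340,360):
  print(r,[(round(float(W[r,c,2]),3),round(float(q[r,c]@f),3),round(float(q[r,c]@l),3)) for c in (262,268,274,325,376,382,388)])
# lowest by top cam too
K,D,T=[manip.camera_model("top")[k] for k in("K","distortion","cam_to_world")]
p,d=manip.grab_frame("top"); cv2.imwrite("pics/t3.png",cv2.resize(p[200:350,260:460,::-1],(800,600),interpolation=cv2.INTER_CUBIC))
E
```

```text
0.008 [ 0.39512407 -0.39792069  0.01369111] [-9.13066082e-01  4.24415352e-01  1.80348698e+00  1.17024460e-04
  9.12070369e-01  7.65658621e-02] 0.4684507960887799 [-0.42059677 -0.02194394 -0.73331329]
[0.05518668 0.03787813 0.17049118]
278 [(0.05, 0.01, 0.028), (0.049, 0.01, 0.025), (0.049, 0.01, 0.023), (0.001, -0.01, 0.001), (0.049, 0.01, -0.02), (0.05, 0.011, -0.023), (0.05, 0.01, -0.025)]
285 [(0.056, 0.01, 0.027), (0.058, 0.011, 0.024), (0.057, 0.01, 0.022), (-0.001, -0.015, 0.001), (0.057, 0.01, -0.019), (0.056, 0.01, -0.022), (0.057, 0.011, -0.024)]
300 [(0.071, 0.011, 0.024), (0.071, 0.011, 0.022), (0.06, 0.005, 0.021), (0.001, -0.024, 0.001), (0.062, 0.006, -0.019), (0.07, 0.01, -0.019), (0.071, 0.011, -0.021)]
320 [(0.08, 0.008, 0.023), (0.074, 0.005, 0.022), (0.062, -0.002, 0.021), (0.0, -0.037, 0.001), (0.063, -0.002, -0.019), (0.077, 0.006, -0.019), (0.081, 0.008, -0.02)]
340 [(0.081, 0.001, 0.023), (0.077, -0.002, 0.021), (0.062, -0.011, 0.022), (0.001, -0.051, 0.001), (0.066, -0.009, -0.019), (0.078, -0.001, -0.019), (0.081, 0.001, -0.02)]
360 [(0.081, -0.007, 0.023), (0.077, -0.01, 0.022), (-0.0, -0.065, 0.033), (-0.0, -0.065, 0.001), (-0.0, -0.065, -0.03), (0.08, -0.007, -0.018), (0.113, 0.016, -0.014)]
```

View pics/t3.png

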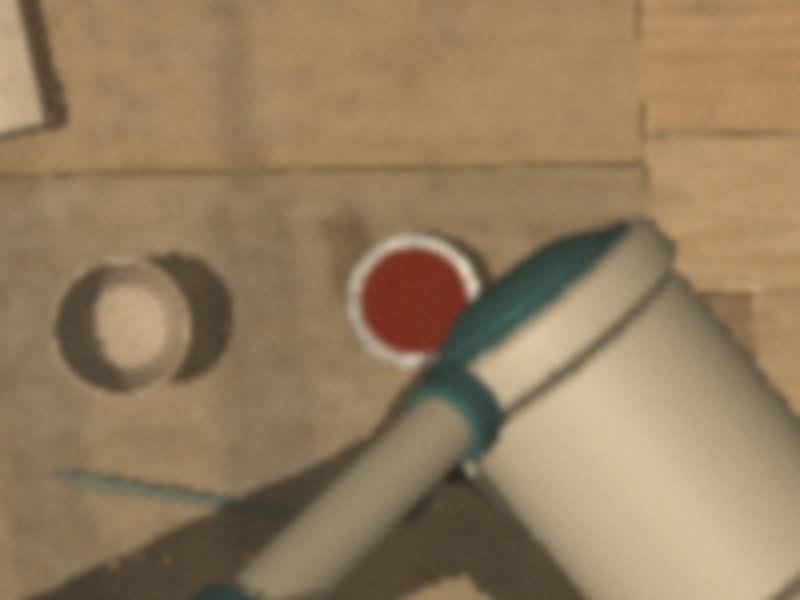

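Top view: the wrist covers the fingers, and the tin at (413,300) and cup at (125,325) of this crop haven't moved. The wrist and side depth both put the fingertips about 45 mm above the bench, but the reported TCP height and `tip_extent` would put them at about 6 mm. So I'll trust the cameras and go down in small steps, checking the force.

```bash
cat >> h.py <<'E'
def tips(name="side",z0=None):
    from cell import manip
    s=manip.state(); q=s['tcp_rot']; R=Ro.from_quat([q[1],q[2],q[3],q[0]]).as_matrix(); 
    M=manip.camera_model(name); p,d=manip.grab_frame(name); W=cloud(d,M['K'],M['distortion'],M['cam_to_world'])
    Q=(W-s['tool_pos'])@R; dark=(p.astype(int).max(-1)<90)
    m=(np.abs(Q[...,0])<.016)&(np.abs(Q[...,1])>.012)&(np.abs(Q[...,1])<.045)&(W[...,2]>.008)&(W[...,2]<.12)&(d>0)&dark
    print(name,"tcp",s['tool_pos'].round(4),"force",s['force'].round(2),"lowest finger z",np.sort(W[...,2][m])[[0,5,20]].round(4) if m.sum()>20 else m.sum())
    return p,d,M
E
python3 -m creep '{"travel":[[0,0,0.1],[0,0,0.2],[0,0,0.3],[0,0,0.4],[0,0,0.4]],"dr":[[0,0,0],[0,0,0],[0,0,0],[0,0,0],[0,0,0]],"gripper":[-0.06,-0.06,-0.06,-0.06,-0.06]}'
python3 - <<'E'
from h import *
p,d,M=tips("side"); cv2.imwrite("pics/s4.png",cv2.resize(p[180:255,360:460,::-1],(800,600),interpolation=cv2.INTER_NEAREST))
tips("wrist")
E
```

```text
time: 4.65
tool_pos: [0.3942, -0.3968, -0.0082]
tcp_rot: [-0.001, 0.958, 0.286, -0.0]
force: [0.0, -0.6, 0.4]
width: 0.471
side tcp [ 0.3942 -0.3968 -0.0082] force [ 0.02 -0.63  0.39] lowest finger z [0.0186 0.0215 0.024 ]
wrist tcp [ 0.3944 -0.3971 -0.0078] force [-0.48 -0.36 -0.34] lowest finger z [0.0212 0.0218 0.0231]
```

View pics/s4.png

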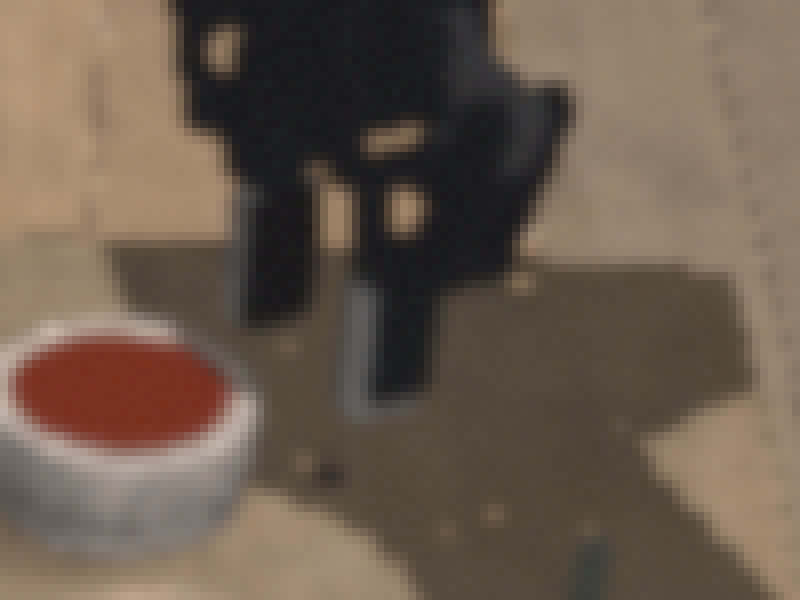

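The reported TCP is already below the bench, with no contact, and the tips are at about 20 mm, so the cameras were right. Side crop: the near fingertip is at (370,410). I'll go down another 12 mm.

```bash
python3 -m creep '{"travel":[[0,0,0.06],[0,0,0.12],[0,0,0.18],[0,0,0.24],[0,0,0.24]],"dr":[[0,0,0],[0,0,0],[0,0,0],[0,0,0],[0,0,0]],"gripper":[-0.06,-0.06,-0.06,-0.06,-0.06]}'
python3 - <<'E'
from h import *
p,d,M=tips("side"); cv2.imwrite("pics/s5.png",cv2.resize(p[180:255,360:460,::-1],(800,600),interpolation=cv2.INTER_NEAREST))
p,d,M=tips("wrist"); cv2.imwrite("pics/w5.png",p[...,::-1])
E
```

```text
time: 5.25
tool_pos: [0.3944, -0.3971, -0.0197]
tcp_rot: [-0.001, 0.958, 0.286, -0.0]
force: [0.6, 0.1, 0.2]
width: 0.468
side tcp [ 0.3944 -0.3971 -0.0197] force [0.57 0.12 0.16] lowest finger z [0.0083 0.0095 0.013 ]
wrist tcp [ 0.3945 -0.3972 -0.0194] force [-0.19  0.07  0.24] lowest finger z [0.0095 0.0104 0.0114]
```

View pics/s5.png

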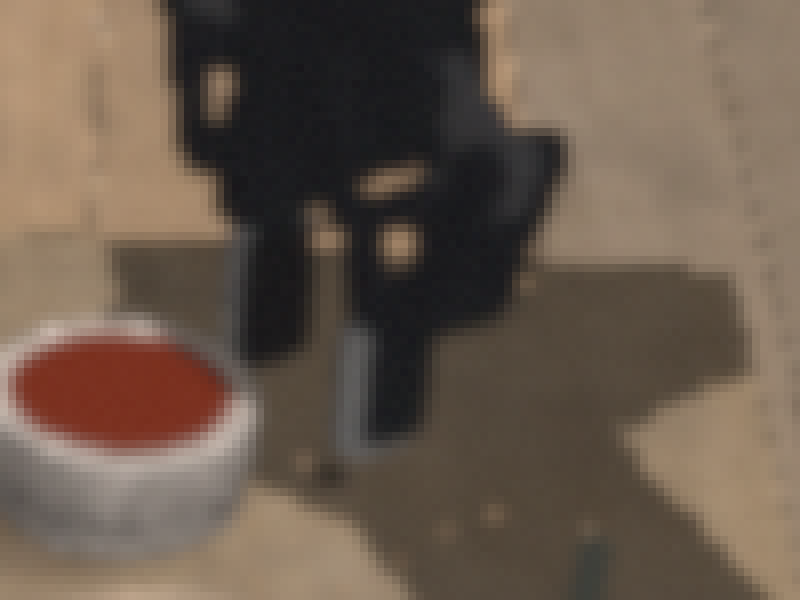

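View pics/w5.png

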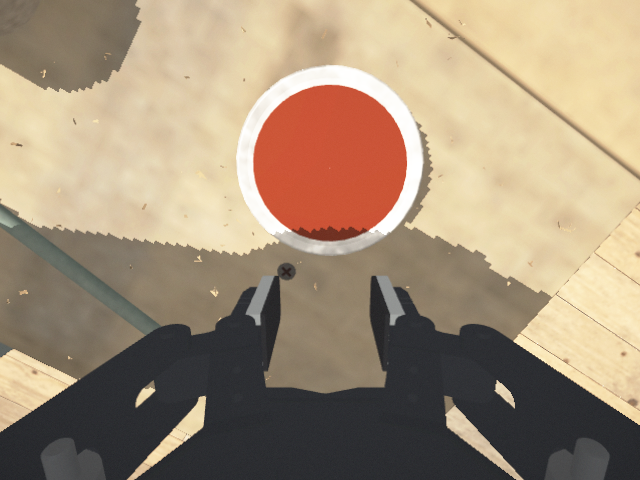

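Both views agree: the tips are about 7–9 mm above the bench and 20 mm behind the tin. In the wrist view the tin centre is at (331,160), in line with the jaws. First half of the push next.

```bash
python3 -m creep '{"travel":[[0.12,0,0],[0.28,0,0],[0.44,0,0],[0.6,0,0],[0.8,0,0],[1.0,0,0],[1.2,0,0],[1.4,0,0],[1.6,0,0],[1.8,0,0],[1.95,0,0],[2.0,0,0]],"dr":[[0,0,0],[0,0,0],[0,0,0],[0,0,0],[0,0,0],[0,0,0],[0,0,0],[0,0,0],[0,0,0],[0,0,0],[0,0,0],[0,0,0]],"gripper":[-0.06,-0.06,-0.06,-0.06,-0.06,-0.06,-0.06,-0.06,-0.06,-0.06,-0.06,-0.06]}'
cat >> h.py <<'E'
def tin(name,zlo=.021,save=None):
    from cell import manip
    s=manip.state(); M=manip.camera_model(name); p,d=manip.grab_frame(name); W=cloud(d,M['K'],M['distortion'],M['cam_to_world'])
    if save: cv2.imwrite(save,p[...,::-1])
    hv=cv2.cvtColor(p,cv2.COLOR_RGB2HSV); red=((hv[...,0]<9)|(hv[...,0]>176))&(hv[...,1]>150)&(W[...,2]>.012)&(W[...,2]<.04)&(d>0)&(W[...,0]>.36)&(W[...,0]<.67)&(W[...,1]<-.2)
    n,lab,st,ce=cv2.connectedComponentsWithStats(red.astype(np.uint8)); k=1+st[1:,4].argmax(); m=lab==k
    w=W[m]; hull=cv2.convexHull(w[:,:2].astype(np.float32))[:,0]; c,r=fitc(hull)
    q=s['tcp_rot']; R=Ro.from_quat([q[1],q[2],q[3],q[0]]).as_matrix()
    # plane tilt
    A=np.c_[w[:,:2]-w[:,:2].mean(0),np.ones(len(w))]; t=np.linalg.lstsq(A,w[:,2],rcond=None)[0]
    rel=R.T@(np.array([*c,s['tool_pos'][2]])-s['tool_pos']); th=-.149; D=c-[.625,-.2725]; 
    sf=[np.cos(th)*D[0]+np.sin(th)*D[1],-np.sin(th)*D[0]+np.cos(th)*D[1]]
    print(name,"wax ctr",c.round(4),"r",round(float(r),4),"n",m.sum(),"z",w[:,2].mean().round(4),"tilt",t[:2].round(3),"| in tool xy",rel[:2].round(4),"| in seat xy",np.round(sf,4),"force",s['force'].round(1))
    return p
E
python3 - <<'E'
from h import *
tin("wrist",save="pics/w6.png"); tin("top")
E
```

```text
time: 6.55
tool_pos: [0.4791, -0.342, -0.0192]
tcp_rot: [-0.0, 0.958, 0.287, 0.0]
force: [-1.1, -0.7, -0.1]
width: 0.47
wrist wax ctr [ 0.5087 -0.3211] r 0.0268 n 16109 z 0.0284 tilt [0.    0.001] | in tool xy [ 0.0362 -0.0012] | in seat xy [-0.1078 -0.0653] force [-1.1 -0.7 -0.1]
top wax ctr [ 0.7001 -0.3964] r 0.0378 n 38 z 0.0176 tilt [0.155 0.004] | in tool xy [0.1549 0.1668] | in seat xy [ 0.0927 -0.1113] force [-0.2  0.1  0.5]
```

View pics/w6.png

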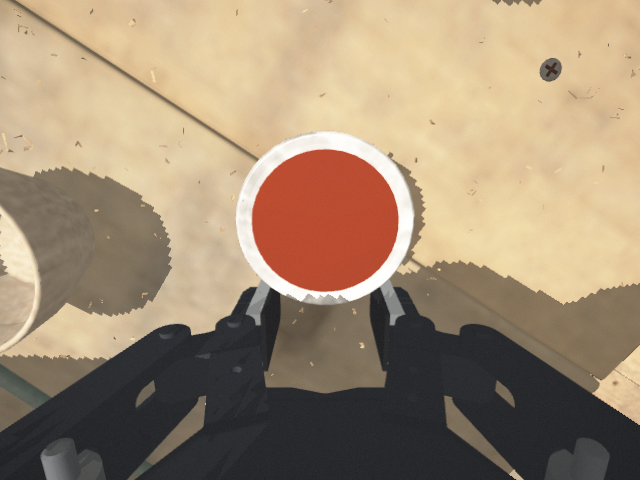

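The tin is cradled at (325,220), lies flat, and sits 36 mm ahead of the TCP. The cup, at the left edge of the picture, is clear. I'll carry on to the V's axis.

```bash
python3 -m creep '{"travel":[[0.1,0,0],[0.25,0,0],[0.45,0,0],[0.65,0,0],[0.85,0,0],[1.05,0,0],[1.25,0,0],[1.45,0,0],[1.65,0,0],[1.8,0,0],[1.9,0,0],[1.95,0,0]],"dr":[[0,0,0],[0,0,0],[0,0,0],[0,0,0],[0,0,0],[0,0,0],[0,0,0],[0,0,0],[0,0,0],[0,0,0],[0,0,0],[0,0,0]],"gripper":[-0.06,-0.06,-0.06,-0.06,-0.06,-0.06,-0.06,-0.06,-0.06,-0.06,-0.06,-0.06]}'
python3 - <<'E'
from h import *
tin("wrist",save="pics/w7.png"); tin("side",save="pics/s7.png")
E
```

```text
time: 7.85
tool_pos: [0.5602, -0.2887, -0.0192]
tcp_rot: [-0.0, 0.958, 0.287, -0.0]
force: [0.4, -0.3, 0.4]
width: 0.468
wrist wax ctr [ 0.5899 -0.2677] r 0.0268 n 16130 z 0.0284 tilt [0.    0.003] | in tool xy [ 0.0364 -0.0012] | in seat xy [-0.0354 -0.0005] force [ 0.4 -0.3  0.4]
side wax ctr [ 0.5911 -0.268 ] r 0.0231 n 302 z 0.0271 tilt [-0.002  0.009] | in tool xy [ 0.0371 -0.0004] | in seat xy [-0.0342 -0.0005] force [-0.2 -0.1  0.2]
```

View pics/w7.png

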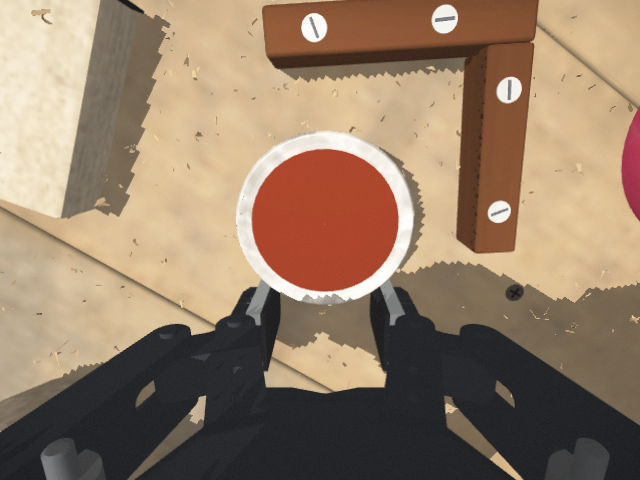

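View pics/s7.png

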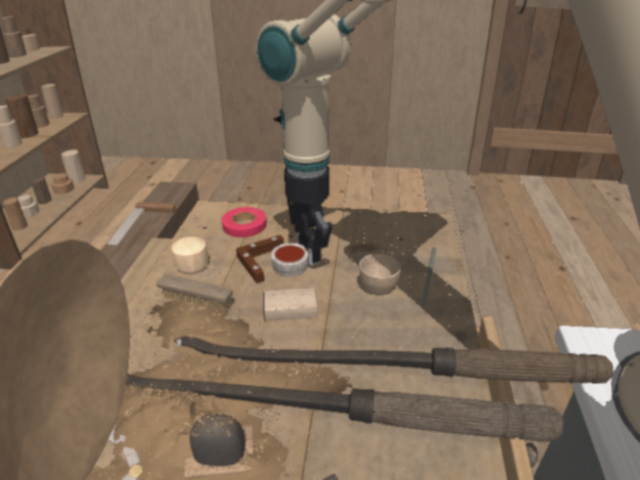

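Wrist view: the tin at (325,220) is at the V's mouth. The battens run from (268,35) and (487,250) to the corner near (500,50). I'll refine the seat from this view and check the block's height before turning the gripper.

```bash
python3 - <<'E'
from h import *
from scipy.optimize import minimize
from cell import manip
R=np.array
M=manip.camera_model("wrist"); p,d=manip.grab_frame("wrist"); W=cloud(d,M['K'],M['distortion'],M['cam_to_world'])
b=W[20:200,20:80].reshape(-1,3); b=b[b[:,2]>.012]; print("block z",np.percentile(b[:,2],[50,98]).round(4),"y min",b[:,1].min().round(3))
w=W[0:255,255:545].reshape(-1,3); hv=None
m=(w[:,2]>.017)&(w[:,2]<.026)&(np.hypot(w[:,0]-.590,w[:,1]+.268)>.036); w=w[m]
def sd(q):
    a=(-(q[:,0]-.047)+q[:,1])/2**.5; b=(-(q[:,0]-.047)-q[:,1])/2**.5
    da=np.maximum(np.abs(a-.0295)-.0455, np.abs(b+.008)-.008); db=np.maximum(np.abs(b-.0295)-.0455, np.abs(a+.008)-.008)
    return np.minimum(da,db)
def cost(x):
    c,s=np.cos(x[2]),np.sin(x[2]); q=(w[:,:2]-x[:2])@R([[c,-s],[s,c]])
    return np.mean(np.clip(sd(q),0,.01)**2)*1e6
best=min((minimize(cost,[.625+i*.004,-.2725+j*.004,-.15],method="Nelder-Mead",options=dict(xatol=1e-5,fatol=1e-6,maxiter=2000)) for i in(-1,1) for j in(-1,1)),key=lambda r:r.fun)
print(len(w),best.x,best.fun,"top z",np.median(w[:,2]))
s=manip.state()
print("backoff",rows([.5435,-.2996,-.0194],33.3),"\nmid",rows([.536,-.280,-.0194],12.5),"\nend",rows([.5336,-.2595,-.0194],-8.5))
E
```

```text
block z [0.0245 0.026 ] y min -0.251
24077 [ 0.62406603 -0.27283763 -0.15129262] 0.0006193005007914373 top z 0.022358045305893665
backoff (array([-0.388, -0.002,  0.006]), array([-0.   , -0.   , -0.002])) 
mid (array([-0.299, -0.412,  0.006]), array([-0.   , -0.   ,  2.598])) 
end (array([-0.114, -0.782,  0.006]), array([-0.   , -0.   ,  5.223]))
```

```bash
python3 -m creep '{"travel":[[-0.1,0,0],[-0.25,0,0],[-0.39,0,0],[-0.39,-0.05,0],[-0.37,-0.16,0],[-0.34,-0.29,0],[-0.3,-0.41,0],[-0.25,-0.54,0],[-0.18,-0.66,0],[-0.114,-0.78,0],[-0.114,-0.78,0]],"dr":[[0,0,0],[0,0,0],[0,0,0],[0,0,0.4],[0,0,1.1],[0,0,1.9],[0,0,2.7],[0,0,3.5],[0,0,4.4],[0,0,5.2],[0,0,5.2]],"gripper":[-0.06,-0.06,-0.06,-0.06,-0.06,-0.06,-0.06,-0.06,-0.06,-0.06,-0.06]}'
sed -i 's/\[.625,-.2725\]/[.6243,-.2728]/; s/th=-.149/th=-.150/' h.py
python3 - <<'E'
from h import *
tin("wrist",save="pics/w8.png"); tin("side")
E
```

```text
time: 9.1
tool_pos: [0.5326, -0.2591, -0.0191]
tcp_rot: [-0.0, 0.997, -0.072, -0.0]
force: [-0.5, -0.2, -0.1]
width: 0.471
wrist wax ctr [ 0.5902 -0.2676] r 0.0268 n 18683 z 0.0284 tilt [0.001 0.001] | in tool xy [0.0581 0.    ] | in seat xy [-0.0345  0.0001] force [-0.5 -0.2 -0.1]
side wax ctr [ 0.5906 -0.2687] r 0.0234 n 306 z 0.027 tilt [0.003 0.004] | in tool xy [0.0583 0.0007] | in seat xy [-0.0339 -0.0009] force [-0.2 -0.3  0.4]
```

View pics/w8.png

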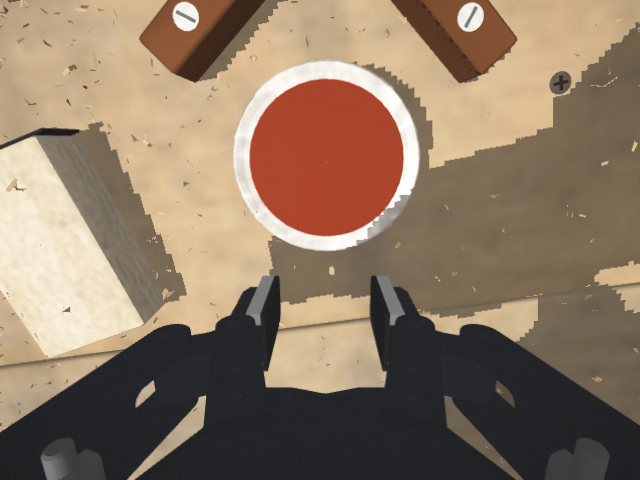

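The tin at (326,155) is centred on both the jaws and the V. I'll push along the V's axis.

```bash
python3 -m creep '{"travel":[[0.1,0,0],[0.22,0,0],[0.34,0,0],[0.46,0,0],[0.58,0,0],[0.7,0,0],[0.82,0,0],[0.92,0,0],[1.0,0,0],[1.06,0,0],[1.1,0,0],[1.1,0,0]],"dr":[[0,0,0],[0,0,0],[0,0,0],[0,0,0],[0,0,0],[0,0,0],[0,0,0],[0,0,0],[0,0,0],[0,0,0],[0,0,0],[0,0,0]],"gripper":[-0.06,-0.06,-0.06,-0.06,-0.06,-0.06,-0.06,-0.06,-0.06,-0.06,-0.06,-0.06]}'
python3 - <<'E'
from h import *
tin("wrist",save="pics/w9.png"); tin("side")
E
```

```text
time: 10.4
tool_pos: [0.5884, -0.2676, -0.0191]
tcp_rot: [0.0, 0.997, -0.072, 0.0]
force: [0.0, 0.2, 0.2]
width: 0.474
wrist wax ctr [ 0.6239 -0.2722] r 0.0268 n 16129 z 0.0284 tilt [0.    0.001] | in tool xy [ 0.0358 -0.0005] | in seat xy [-0.0005  0.0005] force [0.  0.2 0.2]
side wax ctr [ 0.6258 -0.2716] r 0.0218 n 177 z 0.0271 tilt [-0.007 -0.001] | in tool xy [ 0.0377 -0.0015] | in seat xy [0.0013 0.0015] force [-0.6 -0.2  0.3]
```

View pics/w9.png

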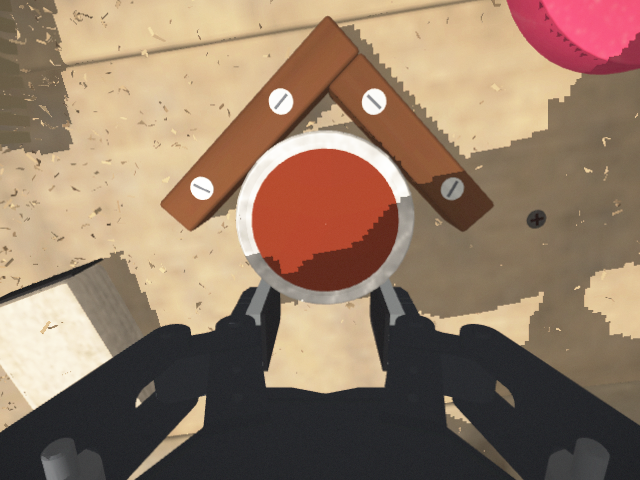

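The tin is within about 1 mm of the seat and still flat. I'll nudge it 2 mm more to seat it on both battens and read the contact force.

```bash
python3 -m creep '{"travel":[[0.015,0,0],[0.03,0,0],[0.04,0,0]],"dr":[[0,0,0],[0,0,0],[0,0,0]],"gripper":[-0.06,-0.06,-0.06]}'
python3 - <<'E'
from h import *
tin("wrist")
E
```

```text
time: 10.8
tool_pos: [0.5889, -0.2676, -0.0192]
tcp_rot: [-0.0, 0.997, -0.072, -0.001]
force: [-3.5, 0.3, 1.8]
width: 0.467
wrist wax ctr [ 0.6242 -0.2723] r 0.0267 n 16090 z 0.0284 tilt [0.001 0.001] | in tool xy [ 0.0356 -0.0004] | in seat xy [-0.0002  0.0005] force [-3.5  0.3  1.8]
```

There's a 3.5 N reaction and the tin has stopped, so it is seated. I'll back off and check.

```bash
python3 -m creep '{"travel":[[-0.1,0,0],[-0.3,0,0],[-0.5,0,0],[-0.7,0,0],[-0.8,0,-0.3],[-0.8,0,-0.8],[-0.8,0,-1.4],[-0.8,0,-2.0],[-0.8,0,-2.4],[-0.8,0,-2.4],[-0.8,0,-2.4]],"dr":[[0,0,0],[0,0,0],[0,0,0],[0,0,0],[0,0,0],[0,0,0],[0,0,0],[0,0,0],[0,0,0],[0,0,0],[0,0,0]],"gripper":[-0.06,-0.06,-0.06,-0.06,-0.06,-0.06,-0.06,-0.06,-0.06,-0.06,-0.06]}'
python3 - <<'E'
from h import *
from cell import manip
tin("wrist",save="pics/w10.png"); p=tin("side",save="pics/s10.png")
M=manip.camera_model("side"); p,d=manip.grab_frame("side"); W=cloud(d,M['K'],M['distortion'],M['cam_to_world'])
w=W[248:300,352:405].reshape(-1,3); w=w[(w[:,2]>.038)&(w[:,2]<.06)]; hull=cv2.convexHull(w[:,:2].astype(np.float32))[:,0]; print("cup",fitc(hull))
E
```

```text
time: 11.95
tool_pos: [0.5504, -0.2621, 0.1017]
tcp_rot: [0.0, 0.997, -0.073, 0.001]
force: [0.3, 0.5, 0.2]
width: 0.471
wrist wax ctr [ 0.6243 -0.2722] r 0.0264 n 5046 z 0.0284 tilt [0. 0.] | in tool xy [ 0.0747 -0.0007] | in seat xy [-0.0001  0.0006] force [0.3 0.5 0.2]
side wax ctr [ 0.625  -0.2725] r 0.0229 n 292 z 0.0271 tilt [0.003 0.01 ] | in tool xy [ 0.0761 -0.0002] | in seat xy [0.0007 0.0004] force [ 0.7 -0.2 -0.2]
cup (array([ 0.43202411, -0.22116322]), np.float64(0.03413970737630746))
```

View pics/w10.png

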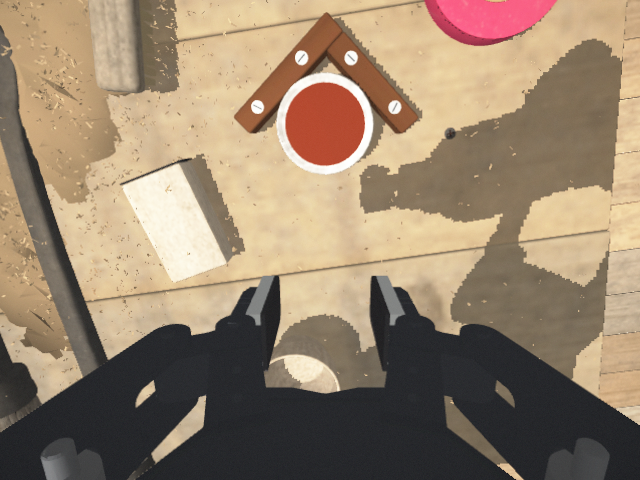

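View pics/s10.png

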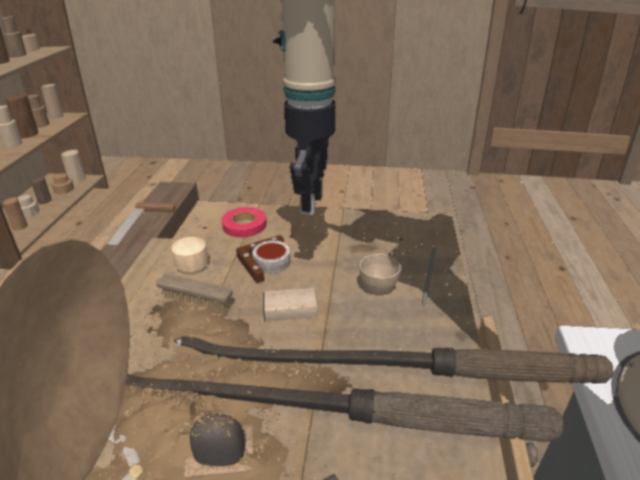

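Wrist view: the tin at (325,123) sits against both battens. Side view: the tin at (270,255) is in the V, and the cup at (380,273) has not moved. I'm handing the job in.

```bash
python3 -c "
from cell import manip
print(manip.hand_in())"
```

```text
the job is handed in; nothing more can be done
None
```

The tin is in the corner stop against both battens, and I've handed the job in at about 12 s of the 37 s allowed. I pushed it flat along the bench with half-open jaws. The first push took it to the V's axis, then I backed off and turned, and the second took it along the axis into the corner until I felt about 3.5 N of contact.

**Last checks:**
- **Tin position:** both the wrist and side views put its centre within about 1 mm of the seat, against a 12 mm limit.
- **Tin flatness:** the wax surface was level to within about 0.01 rad and stayed at its original height.
- **Cup:** it measured less than 1 mm from where it started.
- **Forces:** the readings never went above about 4 N.

**Disagreements:** the stated `tip_extent` (8 mm ahead of the TCP) did not match what the cameras saw. Both the wrist and side views put the fingertips about 30 mm behind the reported TCP. I followed the cameras and lowered in small force-checked steps, so the reported TCP height went below zero without touching the bench. The top camera could not see the tin during the pushes because the arm was in the way, so I left out its one reading from then.

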